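# Complete the shaker's load and click its clamp knob home

## Robot

A 6-joint arm with a two-finger parallel gripper is mounted at the origin on the work surface. World frame = base frame: x ahead of the robot, y to its left, z up, the work surface at z = 0. Lengths are in m, angles in degrees, forces in N, time in s.
With the tool pointing down it reaches from about 0.4 to 0.825 m from the base axis. Payload 7 kg.
Tool frame: the origin (TCP) lies at the very end of the fingers, on their centre line; the grasp point (between the pads) lies 19 mm behind it; z points along the fingers, y is the line along which they close (so a half turn about z gives the same grasp; the last joint's range is limited). The gripper opens to 88 mm and grips with 3 to 60 N. Pads are 19 mm wide; open, the fingers measure 130 mm over their backs; the gripper's body (78 mm by 193 mm) begins 47 mm behind the grasp point.
Start: joints at [88.585, 20.546, 0.682, 0, -70.136, -16.507], TCP at [0.208, 0.642, 0.227] pointing down, gripper open.
Joint ranges: [-176.03, 176.03], [-82.01, 121.73], [-58.28, 71.71], [-173.87, 95.51], [-174.79, -0.11], [-173.66, 173.66]. Speed limits (degrees/s): [136.94, 136.94, 172.46, 180, 180, 180].

## Interface

Orientations are given as [roll, pitch, yaw] about the fixed x, y, z axes, in that order (R = Rz(yaw) Ry(pitch) Rx(roll)).
In Python, from plant import get_state, capture, close_job, regions_of gives the robot as it stands.
- The arm moves only by the tool jog_arm, never from a script. Its argument "moves" is a list of rows, each a list of 3 entries, a list of its own where there are three numbers: the shift along the tool's x, y, z in cm, then the turn about the tool's z in degrees, then the finger opening in cm, from 0 to 8.76. A call has 1 to 12 rows; each row shifts and turns the commanded pose from where the row before left it, along the tool's axes as they then stand; what a row does not reach is not made up. A row lasts 1/8 s, in which the tool goes at most 62.5 mm and 10.7 degrees, less where a joint would pass 70% of its speed; a pose out of reach is approached as far as the arm can. A call is refused whole if a number of a shift passes 6.25 or a number of a turn 10.7, either way. A call with a gripper value outside its range is refused whole. The fingers move at their own pace and stop on an object; "newtons" is the grip in N (left out, the last holds). Time passes only in rows, so rows that do not move let the fingers close. It gives the time, the measured TCP pose, the force, the opening and the grip force at its end, in the units of the state.
- get_state(): the state, without advancing time (a new reading comes with each control period).
- capture(name): name is "scene" or "top"; returns a dict with "pixels" (384x512x3 uint8, blue, green, red), "mtx" (3x3 intrinsics, pixels), "k1" (the pictures are not rectified: a ray, as slopes to the right and down, at radius r is drawn at 1 + k1 r^2 times it, then the intrinsics apply), "world_from_camera" (4x4, takes a point from camera to world coordinates). Camera axes: x right, y down, z forward; pixel columns grow to the right and rows downward; lengths in m; the calibration is good to about 2 mm. A picture is of the moment at which its call begins. There is no depth.
- close_job(): hands the job in; it is judged then, once.
Trained networks look in a picture, given as the dict that the camera call returned (one of the last four; its "shot" number tells which), for a name from the list of things; names that differ only in an ending like _2 or _b are one class to them, and where a whole thing is asked for, a point or a joint stands for the part that bears it (a point fixed in the world has none). Each returns a list of dicts, best first, with "confidence" (0 to 1); they miss things now and then, are a little off and sometimes report something else, mostly with a low value. They report only what shows in the picture. A call takes as long as a camera call. They do not tell look-alikes from the thing itself.
- regions_of(picture, thing): "pixels" (384x512 bool, what is visible of it) and "pixel" ([column, row] in pixels, amid what is visible of it).
The state is a dict: "time_s": time; "joints": joint angles; "qd": joint speeds; "joint_torque": joint torques, N m; "tcp_pos": TCP position; "eef_rot": TCP orientation; "contact_force": force on the tool from outside, world axes, zero at the start; "moment": the same for the moment, N m; "gripper_width": finger opening in m; "gripper_force": force on a finger pad.
Only numpy, scipy, OpenCV 4.12 (cv2) and the standard library are available. Lean on these libraries where they do the work, as an engineer would, in place of code of your own. Each camera call takes 0.05 s, during which the arm holds its last target. There are 200 camera calls.

## Task

One of the four cups on the shaker is empty: stand the spare white bottle upright in it, setting it down gently until it rests on the cup's floor. Then turn the black T-bar clamp knob clockwise until it clicks past its detent and rests at its stop. Leave the bottles already loaded and the beaker, jar and clear bottle standing about where they are.

Things in the scene. Friction and masses are not known exactly. Their poses are not given: they have to be found in the camera images.
- clamp_knob (a joint): Turn of the black T-bar clamp knob on the shaker's deck, rad: 0 to 0.45 at the start, grows clockwise seen from above, hard stop at 1.36. It turns freely and stays where it is left up to about 0.69; then a sprung detent resists (about 0.25 to 0.3 N m, some 5 to 6 N at 50 mm from the axis) until its crest at 1.05, beyond which the knob snaps on to the stop by itself and is held there.
- knob_hub (a point): Point on the knob's vertical axis, at the top face of the T-bar (109 mm above the table). The bar is straight, 130 mm long, 16 mm wide, 22 mm tall (underside 87 mm above the table), centred on a round hub of 42 mm diameter; clear space below the bar down to the deck at 45 mm. Fixed to the knob, turns with it: the bar lies along its y axis.
- knob_end (a point): Middle of the top edge of one end of the T-bar, 65 mm from the axis along the bar: at the start the end farther from the bottle cups; the other end lies as far on the other side of the axis.
- shaker: Low white laboratory shaker with aluminium deck, 220 x 340 mm, deck 45 mm above the table, fixed. Origin: centre of its underside, x away from its front panel, y along its length. Knob axis at y = -95 mm; four cups in a square on the +y half.
- spare: The spare bottle: white plastic, capped, standing on the table. Body 48 mm diameter up to 74 mm, shoulder to 90 mm, cap 34 mm diameter from 90 to 118 mm. Origin: centre of the underside, z up. About 180 g.
- wash_bottle: Bystander: clear bottle, 64 mm diameter, 145 mm tall. Origin: centre of the underside.
- beaker: Bystander: empty glass beaker, 68 mm diameter, 90 mm tall. Origin: centre of the underside.
- jar: Bystander: squat closed jar, 70 mm diameter, 65 mm tall. Origin: centre of the underside.
- cup_a: One of the four equal steel cups on the deck: 66 mm outside, 58 mm inside, 45 mm tall, floor 5 mm thick. Origin: centre of its underside, 45 mm above the table. Three hold a bottle, one is empty (which place varies).
- cup_b: One of the four equal steel cups on the deck: 66 mm outside, 58 mm inside, 45 mm tall, floor 5 mm thick. Origin: centre of its underside, 45 mm above the table. Three hold a bottle, one is empty (which place varies).
- cup_c: One of the four equal steel cups on the deck: 66 mm outside, 58 mm inside, 45 mm tall, floor 5 mm thick. Origin: centre of its underside, 45 mm above the table. Three hold a bottle, one is empty (which place varies).
- cup_d: One of the four equal steel cups on the deck: 66 mm outside, 58 mm inside, 45 mm tall, floor 5 mm thick. Origin: centre of its underside, 45 mm above the table. Three hold a bottle, one is empty (which place varies).
- bottle_a: A bottle like the spare, already standing in one of the cups. Origin: centre of the underside.
- bottle_b: A bottle like the spare, already standing in one of the cups. Origin: centre of the underside.
- bottle_c: A bottle like the spare, already standing in one of the cups. Origin: centre of the underside.
Mind the look-alikes: they are no part of the job. What is shaped like the bottle_b but green is not meant.

How it is judged (in metres and radians):
On the way, in this order (a step that is already met when the one before it is completed fails the run):
1. the spare bottle stands in the empty cup, released, the knob not yet turned past its detent (horizontal distance between spare and cup_d below 0.012 m and z of spare in the frame of cup_d below 0.01 m and angle between spare's own z axis and vertical below 0.12 rad and contact force between the fingers and spare below 0.1 N and value of joint clamp_knob below 0.9 rad), for 0.2 s.
2. the clamp knob has been turned past its detent (value of joint clamp_knob above 1.25 rad), for 0.2 s.
At the end, for the whole second after the job is handed in: The knob rests past its detent (joint above 1.25 rad); the spare bottle stands at rest in the cup that was empty, on its floor (axis within 12 mm, underside within 5 mm of the cup's floor, tilt under 0.12 rad); the three other bottles still stand so in their own cups (value of joint clamp_knob above 1.25 rad and not (velocity of joint clamp_knob above 0.1 rad/s) and not (velocity of joint clamp_knob below -0.1 rad/s) and horizontal distance between spare and cup_d below 0.012 m and z of spare in the frame of cup_d below 0.01 m and angle between each of spare, bottle_a, bottle_b, bottle_c's own z axis and vertical below 0.12 rad and linear speed of spare below 0.02 m/s and horizontal distance between bottle_a and cup_a below 0.012 m and z of bottle_a in the frame of cup_a below 0.01 m and horizontal distance between bottle_b and cup_b below 0.012 m and z of bottle_b in the frame of cup_b below 0.01 m and horizontal distance between bottle_c and cup_c below 0.012 m and z of bottle_c in the frame of cup_c below 0.01 m); the robot touches nothing.
It fails at once if the spare bottle is dropped into a cup (faster than 0.6 m/s inside or just above it) (linear speed of spare above 0.6 m/s and z of spare in the frame of cup_d below 0.05 m and horizontal distance between spare and cup_d below 0.02 m).
It fails at once if the spare bottle is tipped over (angle between spare's own z axis and vertical above 0.8 rad).
It fails at once if a bottle already loaded is moved more than 30 mm (distance of any of bottle_a, bottle_b, bottle_c from where it was at the start of the episode above 0.03 m).
It fails at once if the beaker, jar or clear bottle is moved more than 40 mm or knocked over (distance of any of wash_bottle, beaker, jar from where it was at the start of the episode above 0.04 m or angle between any of wash_bottle, beaker, jar's own z axis and vertical above 0.5 rad).
It also fails if it takes over 51 s, if anything falls off the work surface, if the arm or the gripper's body presses on something with over 40 N, if the wrist force passes 120 N, or if a joint passes its speed limit or range.

## Working session

There is one attempt and no reset: what is moved stays moved. The work goes in short steps, Python scripts to look and compute and a tool call to move; the robot and the scene stay as the last step left them, time stands still between calls to the robot, and variables do not carry over. Pictures are saved under pics/ and viewed, at most 10 in all, crops included, and the job is handed in when it is done.

Besides the shell and the picture viewer there is one more tool, called after "Call:" by a JSON object that holds its "fn" and its "kwargs". jog_arm: Moves the arm, as the interface text tells. Its arguments: {"type":"object","properties":{"moves":{"type":"array"},"newtons":{"type":"number"}},"required":["moves"]}

```bash
mkdir -p pics; cat > h.py <<'E'
import numpy as np, cv2
from plant import get_state, capture, close_job, regions_of
def ray(p,px):
    K=np.array(p["mtx"]);T=np.array(p["world_from_camera"])
    d=np.array([(px[0]-K[0,2])/K[0,0],(px[1]-K[1,2])/K[1,1]])
    u=d.copy()
    for _ in range(20): u=d/(1+p["k1"]*(u@u))
    return T[:3,3],T[:3,:3]@np.array([u[0],u[1],1])
def at_z(p,px,z):
    o,d=ray(p,px); return o+d*(z-o[2])/d[2]
def proj(p,X):
    K=np.array(p["mtx"]);T=np.array(p["world_from_camera"])
    c=T[:3,:3].T@(np.array(X)-T[:3,3]);u=c[:2]/c[2];u=u*(1+p["k1"]*(u@u))
    return [K[0,0]*u[0]+K[0,2],K[1,1]*u[1]+K[1,2]]
E
python3 - <<'E'
from h import *
for n in("scene","top"):
    p=capture(n);cv2.imwrite(f"pics/{n}0.png",p["pixels"])
    print(n,np.round(p["world_from_camera"],3).tolist())
    for t,z in(("spare",.118),("cup_a",.09),("clamp_knob",.109),("shaker",.045),("jar",.065),("beaker",.09),("wash_bottle",.145)):
        for r in regions_of(p,t)[:6]:
            m=r["pixels"];ys,xs=np.nonzero(m)
            print(t,round(r["confidence"],2),np.round(r["pixel"]),[xs.min(),xs.max(),ys.min(),ys.max()],np.round(at_z(p,r["pixel"],z),3)[:2])
print(get_state())
E
```

```text
scene [[-0.851, 0.431, -0.301, 0.858], [0.526, 0.705, -0.475, 0.495], [0.007, -0.563, -0.827, 0.988], [0.0, 0.0, 0.0, 1.0]]
spare 0.8 [170. 140.] [np.int64(158), np.int64(177), np.int64(120), np.int64(159)] [ 0.625 -0.249]
cup_a 0.86 [274. 224.] [np.int64(266), np.int64(294), np.int64(206), np.int64(233)] [0.528 0.073]
cup_a 0.79 [248. 236.] [np.int64(235), np.int64(264), np.int64(220), np.int64(247)] [0.593 0.068]
cup_a 0.72 [299. 240.] [np.int64(284), np.int64(314), np.int64(227), np.int64(260)] [0.503 0.135]
cup_a 0.65 [265. 266.] [np.int64(252), np.int64(281), np.int64(248), np.int64(276)] [0.601 0.149]
clamp_knob 0.61 [240. 178.] [np.int64(230), np.int64(250), np.int64(155), np.int64(199)] [ 0.534 -0.066]
shaker 0.8 [240. 217.] [np.int64(188), np.int64(334), np.int64(154), np.int64(304)] [ 0.568 -0.008]
jar 0.63 [364. 303.] [np.int64(349), np.int64(382), np.int64(283), np.int64(321)] [0.464 0.32 ]
beaker 0.86 [315. 335.] [np.int64(300), np.int64(334), np.int64(316), np.int64(356)] [0.597 0.325]
beaker 0.3 [269. 249.] [np.int64(258), np.int64(280), np.int64(231), np.int64(266)] [
[... 1933 characters left out ...]
[0.432 0.287]
{'time_s': 0.8, 'joints': array([ 8.85849938e+01,  2.05440269e+01,  6.81214824e-01, -4.54724225e-05,
       -7.01356081e+01, -1.65084479e+01]), 'qd': array([-0.00935639, -0.02945967, -0.04393458, -0.01708642,  0.03838024,
        0.01307682]), 'joint_torque': array([ 3.79605535e-04, -5.82287693e+01,  2.93293083e+01,  7.00215027e+00,
        1.27718272e-02, -1.20304321e-05]), 'tcp_pos': array([0.20772191, 0.64221433, 0.22658179]), 'eef_rot': array([-1.79998497e+02,  4.89918976e-04, -1.79234696e+01]), 'contact_force': array([ 1.15477613,  0.64210263, -0.00354623]), 'moment': array([ 0.00438921, -0.02360592,  0.02008184]), 'gripper_force': 0.0, 'gripper_width': 0.0876303798946459}
```

```bash
python3 - <<'E'
import cv2,numpy as np
t=cv2.imread("pics/top0.png")[130:250,100:420]; s=cv2.imread("pics/scene0.png")[60:370,120:420]
t=cv2.resize(t,None,fx=2.4,fy=2.4,interpolation=3);cv2.imwrite("pics/t1.png",t)
cv2.imwrite("pics/s1.png",cv2.resize(s,None,fx=1.9,fy=1.9,interpolation=3))
E
```

```text
(no output)
```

View pics/t1.png

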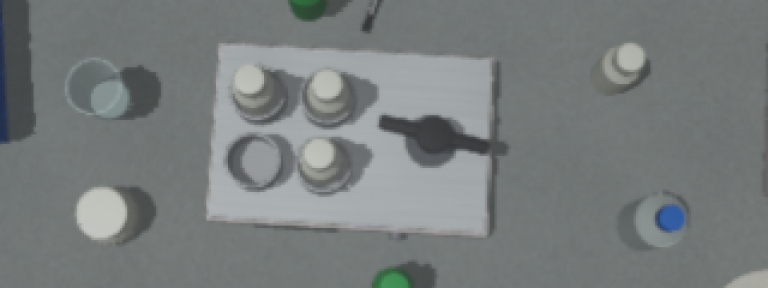

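View pics/s1.png

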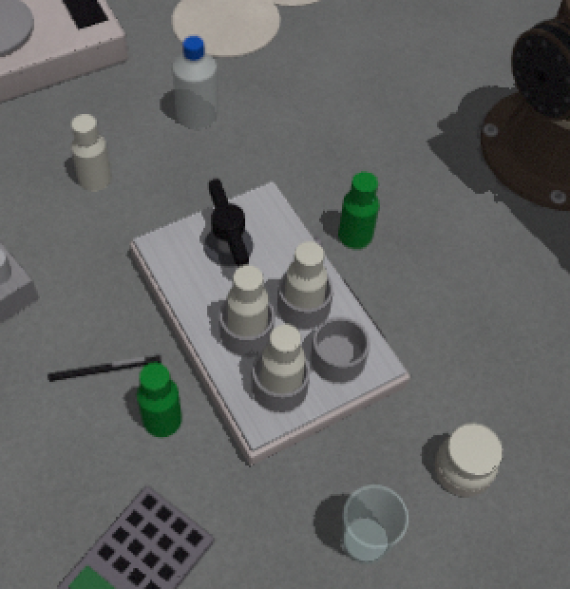

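The top view (crop offset 100,130, scale 2.4) shows three loaded bottles on the deck. The empty cup is at about (206,197), front-left. The knob bar runs from (258,181) to (303,191).

Candidates for the spare are the white bottle at top (357,157) / scene (170,140), and the green look-alikes at top (229,131) and (264,248). The white one standing on the table fits the description. Both crops confirm it clearly.

Next I'll measure by fitting silhouettes in both views.

```bash
cat > fit.py <<'E'
from h import *
from scipy.optimize import least_squares
def circ(x,y,z,r): 
    a=np.linspace(0,2*np.pi,40);return np.c_[x+r*np.cos(a),y+r*np.sin(a),0*a+z]
def cyls(x,y,z0,prof): return np.vstack([circ(x,y,z0+z,r) for z,r in prof])
def bb(P): return np.array([P[:,0].min(),P[:,0].max(),P[:,1].min(),P[:,1].max()])
def fit(obs,prof,z0,g):
    # obs: list (pic, bbox)
    f=lambda v:np.hstack([bb(np.array([proj(p,X) for X in cyls(v[0],v[1],z0,prof)]))-b for p,b in obs])
    s=least_squares(f,g,loss="soft_l1");return s.x,np.round(s.fun,1)
def mb(m): ys,xs=np.nonzero(m);return np.array([xs.min()-.5,xs.max()+.5,ys.min()-.5,ys.max()+.5])
BOT=[(0,.024),(.074,.024),(.090,.017),(.118,.017)];CUP=[(0,.033),(.045,.033)]
E
python3 - <<'E'
from fit import *
S,T=capture("scene"),capture("top")
def near(p,t,px): 
    return min(regions_of(p,t),key=lambda r:np.hypot(*(np.array(r["pixel"])-px)))["pixels"]
ms,mt=near(S,"spare",(170,140)),near(T,"spare",(355,158))
for o in([(S,mb(ms)),(T,mb(mt))],[(T,mb(mt))],[(S,mb(ms))]):print("spare",fit(o,BOT,0,[.6,-.26]))
cs,ct=near(S,"cup_a",(299,240)),near(T,"cup_a",(205,195))
for o in([(S,mb(cs)),(T,mb(ct))],[(T,mb(ct))],[(S,mb(cs))]):print("cup",fit(o,CUP,.045,[.5,.13]))
k=near(T,"clamp_knob",(280,185));ys,xs=np.nonzero(k)
r=cv2.minAreaRect(np.c_[xs,ys].astype(np.float32));b=cv2.boxPoints(r);print(r)
c=np.c_[xs,ys].mean(0);d=np.linalg.svd(np.c_[xs,ys]-c,full_matrices=False)[2][0]
t=(np.c_[xs,ys]-c)@d
for q in(c,c+d*t.min(),c+d*t.max()):print("knob",q,np.round(at_z(T,q,.105),4))
cor=[(100+x/2.4,130+y/2.4) for x,y in((219,45),(494,60),(488,236),(207,219))]
for q in cor:print("corner",np.round(at_z(T,q,.045),3))
E
```

```text
spare (array([ 0.614237 , -0.3045283]), array([-0.5,  1.2, -0.3,  1.1, -0.2,  1.1, -0.1,  0.1]))
spare (array([ 0.61410759, -0.3031949 ]), array([-0.7,  0.6, -0.1,  0.1]))
spare (array([ 0.61427861, -0.30649434]), array([-0.8,  0.9, -0.7,  0.7]))
cup (array([0.49932325, 0.13256579]), array([-0. ,  0.3, -1. ,  0.6, -0.4,  0.5,  0.2, -0.6]))
cup (array([0.4986959, 0.1325763]), array([-0.4,  0.5,  0.4, -0.4]))
cup (array([0.49982339, 0.1327909 ]), array([-0.2,  0.2, -0.9,  0.8]))
((280.49591064453125, 185.5450897216797), (45.992156982421875, 13.489826202392578), 5.19442892074585)
knob [280.43478261 185.74637681] [ 0.5263 -0.0755  0.105 ]
knob [257.68684226 180.31049441] [ 0.5416 -0.0133  0.105 ]
knob [303.19472333 191.18512684] [ 0.5109 -0.1378  0.105 ]
corner [0.645 0.179 0.045]
corner [ 0.625 -0.155  0.045]
corner [ 0.412 -0.143  0.045]
corner [0.434 0.19  0.045]
```

Call:
{"fn": "jog_arm", "kwargs": {"moves": [[[0,0,0],-9,8.7],[[0,0,0],-8.9,8.7],[[2.26,5.26,0],0,8.7],[[2.26,5.26,0],0,8.7],[[2.26,5.26,0],0,8.7],[[2.26,5.26,0],0,8.7],[[2.26,5.26,0],0,8.7],[[2.26,5.26,0],0,8.7],[[2.26,5.26,0],0,8.7],[[2.26,5.26,0],0,8.7],[[2.26,5.26,0],0,8.7],[[2.26,5.26,0],0,8.7]]}}

```text
time_s: 2.65
tcp_pos: [0.434, 0.1145, 0.2271]
eef_rot: [-180.0, -0.1, 0.0]
contact_force: [1.0, 0.9, 0.3]
gripper_width: 0.0874
gripper_force: 0.0
```

Call:
{"fn": "jog_arm", "kwargs": {"moves": [[[2.25,5.24,0],0,8.7],[[2.25,5.24,0],0,8.7],[[2.25,5.24,0],0,8.7],[[2.25,5.24,0],0,8.7],[[2.25,5.24,0],0,8.7],[[2.25,5.24,0],0,8.7],[[2.25,5.24,0],0,8.7],[[2.25,5.24,0],0,8.7],[[0,0,3.5],0,8.7],[[0,0,4],0,8.7],[[0,0,0],0,8.7]]}}

```text
time_s: 4.03
tcp_pos: [0.6111, -0.3027, 0.1481]
eef_rot: [-179.9, 0.4, -0.1]
contact_force: [0.2, -0.6, -0.1]
gripper_width: 0.0864
gripper_force: 0.0
```

```bash
python3 - <<'E'
from h import *
p=capture("scene");a=p["pixels"][80:200,100:240];q=capture("top");b=q["pixels"][100:220,300:440]
cv2.imwrite("pics/g.png",cv2.resize(np.hstack([a,b]),None,fx=2.8,fy=2.8,interpolation=3))
print(get_state()["tcp_pos"])
E
```

```text
[ 0.6138985  -0.3034019   0.15272162]
```

View pics/g.png

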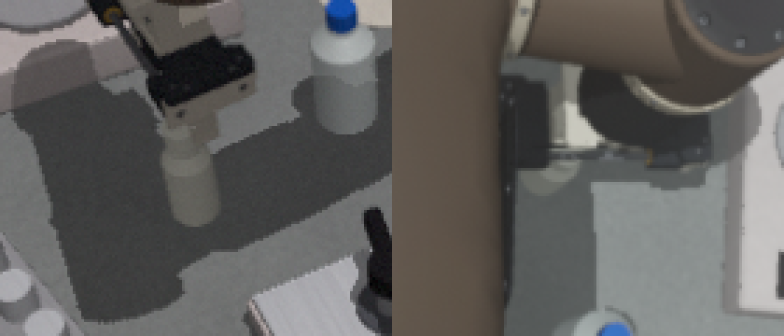

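The left half shows the gripper right over the white bottle's cap, at scene (164,128), with the clear bottle well away. Descending to grasp the cap.

Call:
{"fn": "jog_arm", "kwargs": {"moves": [[[0,-0.05,2.2],0,8.7],[[0,0,2.2],0,8.7],[[0,0,2.1],0,8.7],[[0,0,0],0,5.0],[[0,0,0],0,3.6],[[0,0,0],0,2.5],[[0,0,0],0,2.5],[[0,0,0],0,2.5],[[0,0,0],0,2.5]], "newtons": 20}}

```text
time_s: 5.25
tcp_pos: [0.6134, -0.3027, 0.0867]
eef_rot: [180.0, -0.0, -0.0]
contact_force: [0.1, -0.0, -1.3]
gripper_width: 0.0336
gripper_force: 20.0
```

Call:
{"fn": "jog_arm", "kwargs": {"moves": [[[0,0,-2],0,2.5],[[0,0,-4],0,2.5],[[0,0,-5],0,2.5],[[0,0,-5],0,2.5],[[0,0,-4],0,2.5],[[-0.6,-2.2,0],0,2.5],[[-0.8,-3,0],0,2.5],[[-1,-4,0],0,2.5],[[-1,-4,0],0,2.5],[[-1,-4,0],0,2.5],[[-1,-4,0],0,2.5],[[-1,-4,0],0,2.5]]}}

```text
time_s: 6.75
tcp_pos: [0.548, -0.049, 0.2852]
eef_rot: [-180.0, 0.1, -0.0]
contact_force: [0.7, 0.1, -2.1]
gripper_width: 0.0334
gripper_force: 20.0
```

Call:
{"fn": "jog_arm", "kwargs": {"moves": [[[-1,-4,0],0,2.5],[[-1,-4,0],0,2.5],[[-1,-4,0],0,2.5],[[-1,-3,0],0,2.5],[[-0.6,-2,0],0,2.5],[[-0.4,-1.3,0],0,2.5],[[0,0,0],0,2.5],[[0,0,0],0,2.5]]}}

```text
time_s: 7.75
tcp_pos: [0.4994, 0.132, 0.2863]
eef_rot: [180.0, 0.0, -0.0]
contact_force: [-0.2, -0.4, -2.5]
gripper_width: 0.0338
gripper_force: 20.0
```

```bash
python3 - <<'E'
from fit import *
s=get_state();print(s["tcp_pos"],s["eef_rot"],s["moment"])
p=capture("scene")
for r in regions_of(p,"spare")[:5]:
    print(r["confidence"],r["pixel"],mb(r["pixels"]))
    
for r in regions_of(p,"cup_a")[:5]: print("cup",r["confidence"],r["pixel"],mb(r["pixels"]))
t=s["tcp_pos"];print("expected cap bbox/bottle bbox",bb(np.array([proj(p,X) for X in cyls(t[0],t[1],t[2]-.088,BOT)])))
cv2.imwrite("pics/c.png",cv2.resize(p["pixels"][90:310,190:390],None,fx=2.7,fy=2.7,interpolation=3))
E
```

```text
[0.49941964 0.13198016 0.28625035] [ 1.79976266e+02  2.77122248e-02 -3.16640850e-02] [-0.00490004 -0.00784834 -0.03622258]
0.68 [304.1, 202.1] [292.5 319.5 174.5 221.5]
cup 0.94 [263.8, 268.4] [251.5 281.5 247.5 276.5]
cup 0.9 [247.3, 239.7] [234.5 264.5 219.5 247.5]
cup 0.74 [277.0, 223.6] [265.5 293.5 205.5 233.5]
cup 0.64 [297.4, 241.8] [283.5 313.5 227.5 261.5]
expected cap bbox/bottle bbox [292.77913554 321.58222639 169.38330549 222.26575506]
```

View pics/c.png

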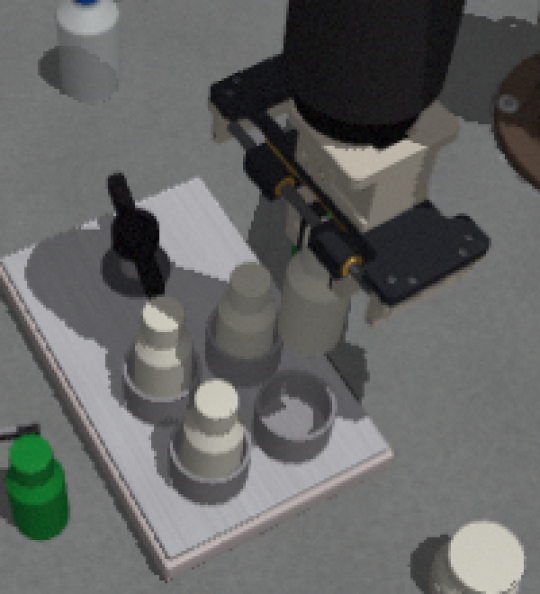

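The bottle hangs upright in scene (306,200), and the empty cup is below it at (299,243). Its silhouette matches the expected place within about 2 px. Lowering.

Call:
{"fn": "jog_arm", "kwargs": {"moves": [[[0,-0.05,2.5],0,2.5],[[0,0,3],0,2.5],[[0,0,3],0,2.5],[[0,0,1.5],0,2.5],[[0,0,0.8],0,2.5],[[0,0,0.8],0,2.5],[[0,0,0.8],0,2.5],[[0,0,0.8],0,2.5],[[0,0,0],0,2.5]]}}

```text
time_s: 9.02
tcp_pos: [0.4992, 0.1327, 0.154]
eef_rot: [180.0, 0.1, -0.0]
contact_force: [0.1, -1.0, -2.6]
gripper_width: 0.0337
gripper_force: 20.0
```

Call:
{"fn": "jog_arm", "kwargs": {"moves": [[[0,0,0.6],0,2.5],[[0,0,0.5],0,2.5],[[0,0,0.3],0,2.5],[[0,0,0.15],0,2.5],[[0,0,0],0,2.5]]}}

```text
time_s: 9.65
tcp_pos: [0.4995, 0.1329, 0.139]
eef_rot: [180.0, 0.0, -0.0]
contact_force: [-0.5, -0.3, -1.1]
gripper_width: 0.0337
gripper_force: 20.0
```

Call:
{"fn": "jog_arm", "kwargs": {"moves": [[[0,0,0.1],0,2.5],[[0,0,0.1],0,2.5],[[0,0,0],0,2.5]]}}

```text
time_s: 10.02
tcp_pos: [0.4995, 0.1329, 0.137]
eef_rot: [180.0, 0.0, -0.0]
contact_force: [0.1, 0.1, -1.6]
gripper_width: 0.0337
gripper_force: 20.0
```

Call:
{"fn": "jog_arm", "kwargs": {"moves": [[[0,0,0.1],0,2.5],[[0,0,0.1],0,2.5],[[0,0,0],0,2.5],[[0,0,0],0,2.5]]}}

```text
time_s: 10.52
tcp_pos: [0.5004, 0.1329, 0.1365]
eef_rot: [-180.0, -0.1, 0.0]
contact_force: [-1.6, -1.9, 8.5]
gripper_width: 0.0336
gripper_force: 20.0
```

Contact with the cup floor (8.5 N up, at the expected height). Releasing and rising.

Call:
{"fn": "jog_arm", "kwargs": {"moves": [[[0,0,-0.1],0,2.5],[[0,0,0],0,4.0],[[0,0,0],0,5.6],[[0,0,0],0,5.6],[[0,0,0],0,5.6],[[0,0,-2],0,5.6],[[0,0,-4],0,5.6],[[0,0,-4],0,5.6],[[0,0,-3],0,5.6],[[0,0,0],0,0]]}}

```text
time_s: 11.78
tcp_pos: [0.5007, 0.1335, 0.2687]
eef_rot: [-179.9, -0.2, -0.0]
contact_force: [0.4, -0.4, -1.4]
gripper_width: 0.0503
gripper_force: 0.0
```

```bash
python3 - <<'E'
from fit import *
s=get_state();print(s["tcp_pos"],s["gripper_width"],s["time_s"])
p=capture("scene")
cv2.imwrite("pics/d.png",cv2.resize(p["pixels"][90:310,190:390],None,fx=2.7,fy=2.7,interpolation=3))
E
```

```text
[0.50070889 0.13351351 0.26869394] 0.050292651928702775 11.775
```

View pics/d.png

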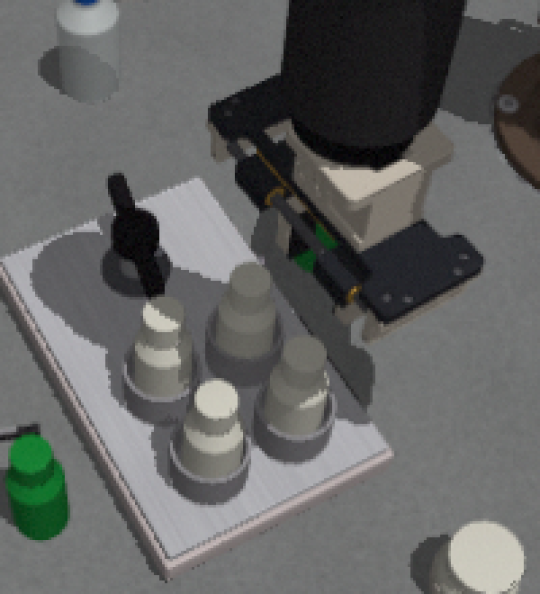

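The spare stands in the cup, at crop (300,400) = scene (301,238), with the three loaded bottles undisturbed. Next is the knob: push the −y end from the +x side with closed fingers, turned in line with the bar.

Call:
{"fn": "jog_arm", "kwargs": {"moves": [[[0.6,4.42,0],0,0],[[0.6,4.42,0],0,0],[[0.6,4.42,0],0,0],[[0.6,4.42,0],0,0],[[0.6,4.42,0],0,0],[[0.6,4.42,0],0,0],[[0,0,3],7,0],[[0,0,5],7,0],[[0,0,5],0,0],[[0,0,0],0,0],[[0,0,0],0,0]]}}

```text
time_s: 13.2
tcp_pos: [0.5363, -0.1325, 0.1372]
eef_rot: [180.0, -0.0, -14.0]
contact_force: [0.4, 0.1, 0.6]
gripper_width: 0.0007
gripper_force: 0.0
```

```bash
python3 - <<'E'
from fit import *
s=get_state();print(s["tcp_pos"],s["eef_rot"],s["gripper_width"],s["time_s"])
p=capture("scene");t=s["tcp_pos"]
print("tcp px",proj(p,t),"axis px",proj(p,[.5235,-.0765,.109]),"end px",proj(p,[.5079,-.1396,.109]),proj(p,[.5391,-.0134,.109]))
cv2.imwrite("pics/e.png",cv2.resize(p["pixels"][120:270,170:320],None,fx=3.8,fy=3.8,interpolation=3))
E
```

```text
[ 0.53625072 -0.1324579   0.13723997] [ 1.79971842e+02 -4.66292091e-02 -1.39782851e+01] 0.0006606859171736437 13.2
tcp px [np.float64(224.0828803497104), np.float64(151.60208337690628)] axis px [np.float64(241.09201673398508), np.float64(172.75653182003862)] end px [np.float64(233.19430059060133), np.float64(152.38058260235306)] [np.float64(249.51922424620895), np.float64(194.4974951245158)]
```

View pics/e.png

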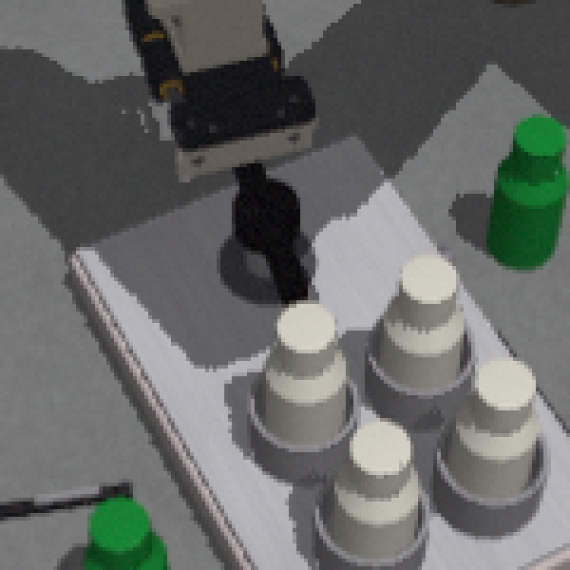

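The hub shows at crop (266,200) = scene (240,173), which agrees with the projected axis (241,173). The fingertips hang beside the far end of the bar. Descending beside it.

Call:
{"fn": "jog_arm", "kwargs": {"moves": [[[0,0,2],0,0],[[0,0,2.2],0,0],[[0,0,2],0,0],[[0,0,0],0,0]], "newtons": 20}}

```text
time_s: 13.75
tcp_pos: [0.5358, -0.1322, 0.0748]
eef_rot: [-180.0, -0.0, -14.0]
contact_force: [-0.1, -0.7, -0.2]
gripper_width: 0.0004
gripper_force: 0.0
```

```bash
python3 - <<'E'
from fit import *
s=get_state();print(s["tcp_pos"],s["contact_force"])
A=np.array([.5235,-.0765]);b=.05
pos=np.array([.5367,-.1316]);yaw=-14.
# approach a 26->18mm, then rotate 7 deg per row
def tgt(yaw,a):
    r=np.radians(yaw);x=np.array([np.cos(r),np.sin(r)]);y=np.array([np.sin(r),-np.cos(r)])
    return A+a*x+b*y,x,y
for t,a in [(0,.018)]+[(7,.018)]*9:
    _,x,y=tgt(yaw,0);yaw-=t;q,_,_=tgt(yaw,a);d=q-pos;print(t,round(d@x*100,2),round(d@y*100,2),np.round(q,3),yaw);pos=q
E
```

```text
[ 0.53576392 -0.13224277  0.07477253] [-0.05290078 -0.7227185  -0.20781933]
0 -0.81 -0.03 [ 0.529 -0.129] -14.0
7 -0.62 0.18 [ 0.522 -0.13 ] -21.0
7 -0.62 0.18 [ 0.516 -0.129] -28.0
7 -0.62 0.18 [ 0.51  -0.128] -35.0
7 -0.62 0.18 [ 0.503 -0.126] -42.0
7 -0.62 0.18 [ 0.498 -0.123] -49.0
7 -0.62 0.18 [ 0.492 -0.119] -56.0
7 -0.62 0.18 [ 0.487 -0.115] -63.0
7 -0.62 0.18 [ 0.483 -0.111] -70.0
7 -0.62 0.18 [ 0.479 -0.105] -77.0
```

Call:
{"fn": "jog_arm", "kwargs": {"moves": [[[-0.8,0,0],0,0],[[-0.62,0.18,0],7,0],[[-0.62,0.18,0],7,0],[[-0.62,0.18,0],7,0],[[-0.62,0.18,0],7,0],[[0,0,0],0,0]]}}

```text
time_s: 14.5
tcp_pos: [0.5042, -0.1266, 0.0763]
eef_rot: [-179.8, -0.2, -42.0]
contact_force: [4.1, -2.4, -2.1]
gripper_width: 0.0003
gripper_force: 2.4
```

Light contact with the bar as expected. Pushing on through the detent.

Call:
{"fn": "jog_arm", "kwargs": {"moves": [[[-0.62,0.18,0],7,0],[[-0.62,0.18,0],7,0],[[-0.62,0.18,0],7,0],[[0,0,0],0,0]]}}

```text
time_s: 15.0
tcp_pos: [0.4863, -0.1159, 0.0754]
eef_rot: [-179.9, -0.0, -62.9]
contact_force: [0.2, -0.4, 0.6]
gripper_width: 0.0002
gripper_force: 0.0
```

Call:
{"fn": "jog_arm", "kwargs": {"moves": [[[-0.62,0.18,0],7,0],[[0,0,0],0,0],[[1.5,0,0],0,0],[[0,0,-4],0,0],[[0,0,-5],0,0],[[0,0,-5],0,0],[[1,5,0],0,0],[[0,5,0],0,0],[[0,0,0],0,0],[[0,0,0],0,0],[[0,0,0],0,0]]}}

```text
time_s: 16.38
tcp_pos: [0.3972, -0.1692, 0.2141]
eef_rot: [180.0, -0.0, -70.0]
contact_force: [0.7, -0.1, -1.3]
gripper_width: 0.0003
gripper_force: 0.0
```

```bash
python3 - <<'E'
from fit import *
s=get_state();print(s["tcp_pos"],s["contact_force"],s["time_s"])
p=capture("scene")
cv2.imwrite("pics/f.png",cv2.resize(p["pixels"][70:370,160:400],None,fx=2,fy=2,interpolation=3))
k=regions_of(p,"clamp_knob")[0];print(k["confidence"],mb(k["pixels"]))
for ang in (1.05,1.36):
    th=ang+np.radians(3.8);e=.065*np.array([np.sin(th),np.cos(th)])
    print(ang,[np.round(proj(p,[.5235+q*e[0],-.0765+q*e[1],.109])) for q in(1,-1)])
E
```

```text
[ 0.39716359 -0.16923038  0.21408232] [ 0.70805078 -0.08660325 -1.33136682] 16.375
0.74 [216.5 261.5 160.5 193.5]
1.05 [array([226., 192.]), array([256., 155.])]
1.36 [array([219., 187.]), array([262., 159.])]
```

View pics/f.png

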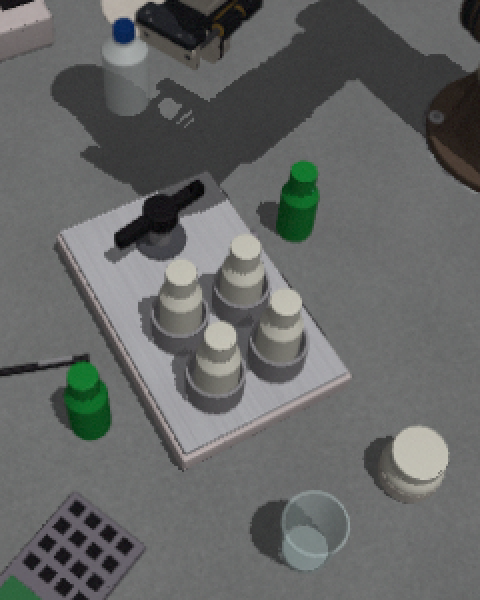

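The picture shows the bar at its stop, with ends at scene (219,190) and (261,163). That matches 1.36 rad. All four bottles are upright in their cups and the bystanders are in place. The arm is clear, so I'm handing in.

```bash
python3 -c "
from plant import close_job;print(close_job())"
```

```text
the job is handed in; nothing more can be done
None
```

I handed the job in: the spare bottle stands in the cup that was empty, the clamp knob is past its detent at its stop, and nothing else was disturbed in the last picture; the hand-in call returned no verdict.

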